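Set out the ink bottles for a light show

ROBOT

A 6-joint arm with a two-finger parallel gripper is mounted at the origin on the work surface. World frame = base frame: x ahead of the robot, y to its left, z up, the work surface at z = 0. Lengths are in m, angles in rad, forces in N, time in s.
With the tool pointing down it reaches from about 0.325 to 0.9 m from the base axis. Payload 6.1 kg.
Tool frame: the origin (TCP) lies between the finger pads; the fingertips stand manip.nose_length ahead of it and the grasp point (between the pads) is the TCP (manip.nose_length is the distance from the TCP to the fingertips, in m); z points along the fingers, y is the direction in which the jaws open and shut (so a half turn about z gives the same grasp; the last joint's range is limited). The gripper opens to 85 mm and grips with 20 to 120 N. Pads are 22 mm wide; open, the fingers measure 114 mm over their backs; the gripper's body (76 mm by 85 mm) begins 54 mm behind the grasp point. The pads swing forward as they close: fully open they stand 13 mm farther back than shut.
Start: joints at [1.167, 0.22, 1.526, -0, 1.395, -0.126], TCP at [0.171, 0.601, 0.25] pointing down, gripper open.
Joint ranges: [-2.98, 2.98], [-0.91, 2.08], [0.09, 2.57], [-1.24, 4.39], [0.2, 2.65], [-2.68, 2.68]. Speed limits (rad/s): [2.57, 2.57, 3.01, 3.14, 3.14, 3.14].

INTERFACE

Orientations are given as a unit quaternion [x, y, z, w].
In Python, from station import manip gives the robot as it stands.
- The arm moves only by the tool apply_moves, never from a script. Its argument "plan" is text: rows parted by semicolons, each of 4 numbers parted by spaces: the shift along the tool's x, y, z in cm, then the turn about the tool's z in rad. In form: dx dy dz roll; .... A call has 1 to 10 rows; each row is the pose to reach, as a shift and turn from the pose measured when the call began, along the tool's axes at that moment; what a row does not reach only later rows make up. A row lasts 1/10 s, in which the tool goes at most 50 mm and 8.59 degrees, less where a joint would pass 70% of its speed; a pose out of reach is approached as far as the arm can. A call with a gripper value outside its range is refused whole. "jaw" is the closure, from 0 (fully open) to 1 (shut), set as the call begins (left out, the last holds). The fingers move at their own pace and stop on an object; "newtons" is the grip in N (left out, the last holds). Time passes only in rows, so rows that repeat a pose let the fingers close. It gives the time, the measured TCP pose, the force and the opening at its end, in the units of the state.
- manip.get_state(): the state, without advancing time (a new reading comes with each control period).
- manip.camera(name): name is "side" or "top"; returns the picture (480x640x3 uint8, red, green, blue); there is no depth.
- manip.camera_info(name): a dict with "fx", "fy", "cx", "cy" (pixels), "rvec" (rotation vector, rad) and "tvec" (3), from world to camera coordinates, as OpenCV has them. Camera axes: x right, y down, z forward; pixel columns grow to the right and rows downward; lengths in m; the calibration is good to about 2 mm. A picture is of the moment at which its call begins. camera_info takes no time and is no camera call.
- manip.sign_off(): hands the job in, once; it reports no verdict.
Trained networks look in the newest picture that a camera, given by its name, has taken for a name from the list of things; names that differ only in an ending like _2 or _b are one class to them, and where a whole thing is asked for, a point or a joint stands for the part that bears it (a point fixed in the world has none). Each returns a list of dicts, best first, with "score" (0 to 1); they miss things now and then, are a little off and sometimes report something else, mostly with a low value. They report only what shows in the picture. A call takes as long as a camera call. They do not tell look-alikes from the thing itself.
- manip.boxes_of(thing, camera): "point" ([x, y, z] in m, in world coordinates, good to about 4 mm: the middle of the surface that is visible of it).
The state is a dict: "t": time; "joints": joint angles; "joint_vel": joint speeds; "tau": joint torques, N m; "eef_pos": TCP position; "orientation": TCP orientation; "force": force on the tool from outside, world axes, zero at the start; "ft_torque": the same for the moment, N m; "width": finger opening in m.
Only numpy, scipy, OpenCV 4.12 (cv2) and the standard library are available. Lean on these libraries where they do the work, as an engineer would, in place of code of your own. Each camera call takes 0.05 s, during which the arm holds its last target.

TASK

Get the ink bottles ready for the dark: stand all four in the bottle rack, one upright in the middle of each recess, in order of height with the shortest at the end nearest the mixing dish on the glowing light pad and the tallest farthest from it. Set each one down rather than dropping it, knock none over, and leave the dish where it is.

Things in the scene. Friction and masses are not known exactly. Their poses are not given: they have to be found in the camera images.
- bottle_q: The shortest of four alike ink bottles: round black body 30 mm across, paper label, sloping shoulder, white ribbed cap with a small cone; 80 mm tall, 30-55 g. Grip the cap from above: a cylinder 24 mm across, 40 to 66 mm above the underside; below it the shoulder widens, so fingertips stop at 40 mm. At first upright on the table. Origin: centre of the underside, z up.
- bottle_s: The second shortest of four alike ink bottles: round black body 36 mm across, paper label, sloping shoulder, white ribbed cap with a small cone; 100 mm tall, 45-90 g. Grip the cap from above: a cylinder 24 mm across, 60 to 86 mm above the underside; below it the shoulder widens, so fingertips stop at 60 mm. At first upright on the table. Origin: centre of the underside, z up.
- bottle_p: The second tallest of four alike ink bottles: round black body 43 mm across, paper label, sloping shoulder, white ribbed cap with a small cone; 120 mm tall, 80-150 g. Grip the cap from above: a cylinder 24 mm across, 80 to 106 mm above the underside; below it the shoulder widens, so fingertips stop at 80 mm. At first upright on the table. Origin: centre of the underside, z up.
- bottle_r: The tallest of four alike ink bottles: round black body 50 mm across, paper label, sloping shoulder, white ribbed cap with a small cone; 140 mm tall, 125-230 g. Grip the cap from above: a cylinder 24 mm across, 100 to 126 mm above the underside; below it the shoulder widens, so fingertips stop at 100 mm. At first upright on the table. Origin: centre of the underside, z up.
- rest_a: One of four identical black rubber discs, 64 mm across, 4 mm thick, fixed in the floors of the rack's round recesses; which lies in which recess changes. Origin: centre of its underside, 10 mm above the table; a bottle stands on its top, 14 mm above the table. The recess is 68 mm across; its rim is 10 mm above the disc's top.
- rest_b: One of four identical black rubber discs, 64 mm across, 4 mm thick, fixed in the floors of the rack's round recesses; which lies in which recess changes. Origin: centre of its underside, 10 mm above the table; a bottle stands on its top, 14 mm above the table. The recess is 68 mm across; its rim is 10 mm above the disc's top.
- rest_c: One of four identical black rubber discs, 64 mm across, 4 mm thick, fixed in the floors of the rack's round recesses; which lies in which recess changes. Origin: centre of its underside, 10 mm above the table; a bottle stands on its top, 14 mm above the table. The recess is 68 mm across; its rim is 10 mm above the disc's top.
- rest_d: One of four identical black rubber discs, 64 mm across, 4 mm thick, fixed in the floors of the rack's round recesses; which lies in which recess changes. Origin: centre of its underside, 10 mm above the table; a bottle stands on its top, 14 mm above the table. The recess is 68 mm across; its rim is 10 mm above the disc's top.
- rack: The bottle rack: a light beech plank, 92 mm wide, 336 mm long, 24 mm high, fixed to the table, with four equal round recesses in a row, 80 mm apart. Origin: centre of its underside, on the table; its y axis runs along the row (recess centres at y = -120, -40, 40 and 120 mm), x across it, z up.
- dish: The mixing dish: a shallow round clear glass plate, 150 mm across and 18 mm high, loose on the glowing white light pad (200 by 280 mm, 10 mm thick) that lies beyond one end of the rack, left or right. Origin: centre of its underside.
Things that resemble listed ones, but are neither listed nor needed, are in the scene too. Leave any blue or red look-alike of the bottle_q alone.

How it is judged:
By the outcome, as a careful person would: the job done as asked, in the order asked, and still so for the second after the job is handed in, with the robot touching nothing.
It also fails if it takes over 112 s, if anything falls off the work surface, if the arm or the gripper's body presses on something with over 40 N, if the wrist force passes 120 N, or if a joint passes its speed limit or range.

## Working session

There is one attempt and no reset: what is moved stays moved. The work goes in short steps, Python scripts to look and compute and a tool call to move; the robot and the scene stay as the last step left them, time stands still between calls to the robot, and variables do not carry over. Pictures are saved under pics/ and viewed, and the job is handed in when it is done.

Besides the shell and the picture viewer there is one more tool, called after ">>>" by a JSON object that holds its "method" and its "body". apply_moves: Moves the arm, as the interface text tells. Its arguments: {"type":"object","properties":{"plan":{"type":"string"},"jaw":{"type":"number"},"newtons":{"type":"number"}},"required":["plan"]}

```bash
mkdir -p pics; ls
python3 - <<'E'
from station import manip
import cv2
for n in("top","side"):
    cv2.imwrite(f"pics/{n}0.png",manip.camera(n)[:,:,::-1]); print(n,manip.camera_info(n))
print(manip.get_state(),manip.nose_length)
for t in ["bottle_q","bottle_s","bottle_p","bottle_r","rest_a","rack","dish"]:
    for c in("top","side"):
        print(t,c,[(round(d["score"],2),[round(float(v),3) for v in d["point"]]) for d in manip.boxes_of(t,c)])
E
```

```text
pics
top {'fx': 552.3823447773931, 'fy': 552.3823447773931, 'cx': 313.9366518370498, 'cy': 237.0828362426349, 'rvec': array([ 2.08817144, -2.13970693,  0.20271481]), 'tvec': array([0.0107772 , 0.55296972, 0.98772401])}
side {'fx': 534.290084578419, 'fy': 534.290084578419, 'cx': 326.67476288025864, 'cy': 229.87144238998712, 'rvec': array([ 2.33628883, -0.45784132,  0.17846121]), 'tvec': array([-0.53984888,  0.16146301,  0.91207166])}
{'t': 0.1, 'joints': array([ 1.16691581e+00,  2.21197040e-01,  1.52750500e+00, -1.51487644e-05,
        1.39472354e+00, -1.26091668e-01]), 'joint_vel': array([ 0.00078045, -0.00088735, -0.00463027, -0.00028964,  0.00035131,
       -0.00039747]), 'tau': array([ 1.20087156e-03, -4.98242676e+01, -3.90549588e+01,  8.02647446e-05,
        5.64980568e-03, -2.31755649e-05]), 'eef_pos': array([0.17118887, 0.60055233, 0.24927339]), 'orientation': array([ 1.38446894e-01,  9.90369435e-01, -8.86425915e-04, -2.32821580e-04]), 'force': array([-0.84683602, -1.18789252, -0.43749249]), 'ft_torque': array([ 0.00597327,  0.01507104, -0.00323744]), 'width': 0.085235851686556
[... 1237 characters left out ...]
[0.456, 0.271, 0.053]), (0.59, [0.433, -0.097, 0.097]), (0.58, [0.386, 0.073, 0.066])]
bottle_r side [(0.96, [0.438, -0.115, 0.081]), (0.9, [0.452, 0.268, 0.05]), (0.82, [0.383, 0.068, 0.036]), (0.82, [0.414, -0.004, 0.036]), (0.7, [0.447, -0.268, 0.069])]
rest_a top [(0.89, [0.642, 0.084, 0.011]), (0.66, [0.634, 0.007, 0.016]), (0.65, [0.631, -0.153, 0.015]), (0.61, [0.63, -0.073, 0.015])]
rest_a side [(0.87, [0.628, -0.153, 0.013]), (0.68, [0.643, 0.089, 0.017]), (0.66, [0.635, -0.075, 0.012]), (0.55, [0.641, 0.009, 0.013])]
rack top [(0.79, [0.63, -0.029, 0.023])]
rack side [(0.87, [0.626, -0.061, 0.024])]
dish top [(0.89, [0.704, -0.387, 0.02])]
dish side [(0.92, [0.701, -0.388, 0.024])]
```

View pics/top0.png

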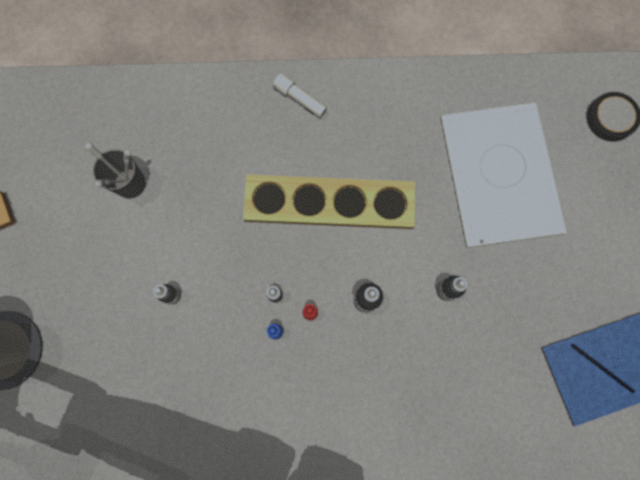

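View pics/side0.png

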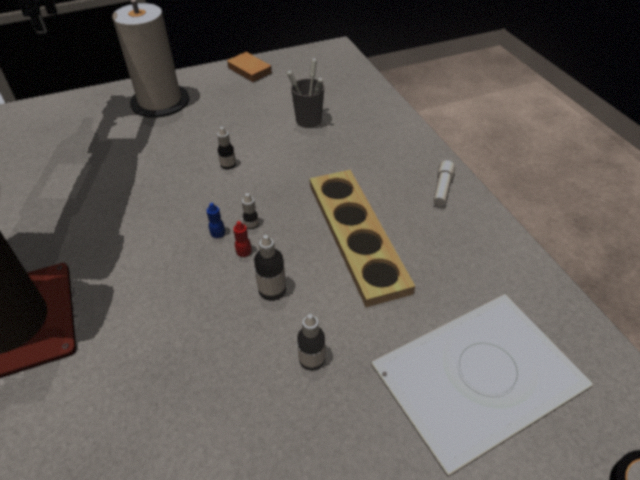

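Run:
```python
import cv2,numpy as np
t=cv2.imread("pics/top0.png");s=cv2.imread("pics/side0.png")
def row(im,pts,r=25,k=8):
    return np.hstack([cv2.resize(im[y-r:y+r,x-r:x+r],None,fx=k/2,fy=k/2,interpolation=cv2.INTER_CUBIC) for x,y in pts])
a=row(t,[(165,292),(274,293),(370,295),(455,286)])
b=row(s,[(226,145),(249,210),(268,255),(310,335)])
cv2.imwrite("pics/crops.png",cv2.convertScaleAbs(np.vstack([a,b]),alpha=1.3))
```

```text
(no output)
```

View pics/crops.png

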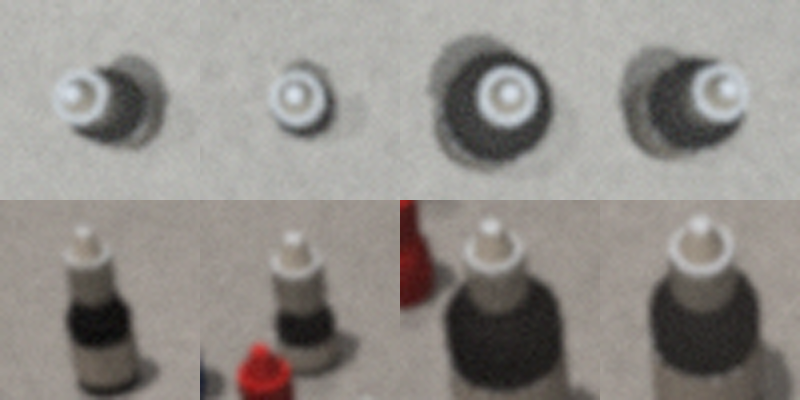

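```bash
cat > h.py <<'E'
import cv2,numpy as np
from station import manip
def P(n):
    i=manip.camera_info(n);K=np.array([[i['fx'],0,i['cx']],[0,i['fy'],i['cy']],[0,0,1.]])
    R=cv2.Rodrigues(i['rvec'])[0];return K,R,i['tvec']
def atz(n,u,z):
    K,R,t=P(n);d=R.T@np.linalg.inv(K)@[u[0],u[1],1];c=-R.T@t;return c+d*(z-c[2])/d[2]
def tri(a,b):
    A=[];M=[]
    for n,u in(("top",a),("side",b)):
        K,R,t=P(n);A.append(K@np.c_[R,t]);
    X=cv2.triangulatePoints(A[0],A[1],np.array(a,float),np.array(b,float))[:,0];return X[:3]/X[3]
def proj(n,X):
    K,R,t=P(n);x=K@(R@np.array(X)+t);return x[:2]/x[2]
E
python3 - <<'E'
from h import *
np.set_printoptions(precision=4,suppress=True)
T=dict(s=(159.6,290.9,86),q=(272.9,292.1,66),r=(371.9,293.6,126),p=(459.6,283.9,106))
S=dict(s=(222.6,132.1),q=(247.9,200.1),r=(265.9,242.6),p=(309.9,322.1))
for k in T:
    z=T[k][2]/1000;print(k,tri(T[k][:2],S[k]),atz("top",T[k][:2],z),atz("side",S[k],z))
for n in("top","side"):
    im=cv2.imread(f"pics/{n}0.png");h=cv2.cvtColor(im,cv2.COLOR_BGR2HSV)
    m=cv2.inRange(h,(18,60,60),(40,255,255))
    cs,hh=cv2.findContours(m,cv2.RETR_CCOMP,cv2.CHAIN_APPROX_NONE)
    i=max(range(len(cs)),key=lambda i:cv2.contourArea(cs[i]))
    print(n,cv2.contourArea(cs[i]),cv2.approxPolyDP(cs[i],6,True)[:,0].tolist())
    for j,c in enumerate(cs):
        if hh[0][j][3]==i and len(c)>40:
            e=cv2.fitEllipse(c);print(e, atz(n,e[0],.024),atz(n,e[0],.014))
    if n=="top": print([atz(n,q,.024) for q in cv2.boxPoints(cv2.minAreaRect(cs[i]))])
E
```

```text
s [0.4547 0.276  0.0902] [0.4551 0.2772 0.086 ] [0.4556 0.282  0.086 ]
q [0.4498 0.0748 0.0664] [0.45   0.0748 0.066 ] [0.4496 0.0753 0.066 ]
r [ 0.4366 -0.1002  0.1271] [ 0.4372 -0.1004  0.126 ] [ 0.4362 -0.0992  0.126 ]
p [ 0.4523 -0.2573  0.1054] [ 0.4524 -0.2571  0.106 ] [ 0.452  -0.2576  0.106 ]
top 7673.0 [[247, 175], [245, 220], [413, 226], [414, 182]]
((389.6561279296875, 203.33436584472656), (30.140039443969727, 31.08354377746582), 109.30184936523438) [ 0.6232 -0.153   0.024 ] [ 0.6258 -0.1544  0.014 ]
((349.16925048828125, 201.76564025878906), (30.08751678466797, 30.604976654052734), 125.3900375366211) [ 0.6284 -0.0736  0.024 ] [ 0.6311 -0.0742  0.014 ]
((308.8290710449219, 199.89047241210938), (30.191375732421875, 30.593660354614258), 80.52519989013672) [0.6343 0.0058 0.024 ] [0.637  0.0059 0.014 ]
((268.5085144042969, 198.29656982421875), (29.55716323852539, 31.326013565063477), 77.80427551269531) [0.6396 0.0853 0.024 ] [0.6424 0.0861 0.014 ]
[array([0.5955, 0.1359, 0.024 ]), array([0.691, 0.132, 0.024]), array([ 0.6666, -0.2058,  0.024 ]), array([ 0.572 , -0.1962,  0.024 ])]
side 6153.0 [[310, 178], [364, 299], [414, 287], [351, 171]]
((380.77716064453125, 272.1209411621094), (27.96240234375, 37.78604507446289), 91.46758270263672) [ 0.6252 -0.153   0.024 ] [ 0.6295 -0.1458  0.014 ]
((366.6177062988281, 239.99667358398438), (28.44931983947754, 38.255977630615234), 81.8666763305664) [ 0.6351 -0.0721  0.024 ] [ 0.6395 -0.0638  0.014 ]
((350.4289245605469, 212.89801025390625), (23.156478881835938, 34.972564697265625), 91.20879364013672) [0.6365 0.007  0.024 ] [0.6409 0.0163 0.014 ]
((336.898681640625, 187.90676879882812), (20.682971954345703, 32.82780075073242), 91.56981658935547) [0.6406 0.0862 0.024 ] [0.6451 0.0966 0.014 ]
```

```bash
cat >> h.py <<'E'
from scipy.spatial.transform import Rotation as Ro
def go(*tg,ang=np.pi/2,verbose=1):
    s=manip.get_state();R=Ro.from_quat(s['orientation']).as_matrix()
    y=R[:,1];r=-(ang-np.arctan2(y[1],y[0]));r=(r+np.pi/2)%np.pi-np.pi/2
    print("t",round(s['t'],2),"pos",s['eef_pos'].round(4),"w",round(s['width'],4),"F",s['force'].round(1),"j",s['joints'].round(2))
    for t in tg: print(t,(R.T@(np.array(t)-s['eef_pos'])*100).round(2),round(r,3))
E
python3 - <<'E'
from h import *
print(tri((156.6,290.4),(221.1,127.6)), proj("side",[.455,.277,.086]),proj("side",[.41,.009,.0]))
go((.45,.075,.25),(.45,.075,.13),(.45,.075,.061))
E
```

```text
[0.45408205 0.27840835 0.10051666] [222.89786009 133.43078783] [241.45555392 252.54558322]
t 0.8 pos [0.1714 0.601  0.2503] w 0.0855 F [ 0.9 -0.1  0.2] j [ 1.17  0.22  1.53 -0.    1.39 -0.13]
(0.45, 0.075, 0.25) [-4.121e+01 -4.295e+01  3.000e-02] -0.278
(0.45, 0.075, 0.13) [-41.21 -42.95  12.03] -0.278
(0.45, 0.075, 0.061) [-41.21 -42.95  18.93] -0.278
```

Candidates, in top-view pixels:
- bottle_s: black with white cap, (165,292).
- bottle_q: (274,293).
- bottle_r: (370,295).
- bottle_p: (455,286).
- Look-alikes to leave alone: blue (275,331) and red (310,312).

In the crops, the four chosen bottles are black with a white cap, and the triangulated cap heights of 90, 66, 127 and 105 mm fit s, q, r and p. The dish ring is at (503,166), the y-negative end of the rack, so q goes there.

>>> {"method": "apply_moves", "body": {"plan": "-4.1 -4.3 0 -0.03; -8.2 -8.6 0 -0.06; -12.3 -12.9 0 -0.09; -16.4 -17.2 0 -0.12; -20.5 -21.5 0 -0.15; -24.6 -25.8 0 -0.18; -28.7 -30 0 -0.21; -32.8 -34.3 0 -0.24; -37 -38.6 0 -0.278; -41.2 -42.9 0 -0.278", "jaw": 0.45, "newtons": 30}}

```text
t: 1.8
eef_pos: [0.4057, 0.1572, 0.2508]
orientation: [-0.001, 1.0, 0.0, 0.001]
force: [1.1, 0.2, 0.6]
width: 0.047
```

Run:
```python
from h import *
go((.45,.075,.13),(.45,.075,.061))
```

```text
t 1.8 pos [0.4057 0.1572 0.2508] w 0.047 F [1.1 0.2 0.6] j [ 0.19 -0.25  1.99  0.    1.4  -1.38]
(0.45, 0.075, 0.13) [-4.4  -8.23 12.08] 0.001
(0.45, 0.075, 0.061) [-4.39 -8.23 18.98] 0.001
```

>>> {"method": "apply_moves", "body": {"plan": "-2.2 -4.1 2 0; -4.4 -8.2 4 0; -4.4 -8.2 8 0; -4.4 -8.2 11 0; -4.4 -8.2 11 0; -4.4 -8.2 11 0"}}

```text
t: 2.4
eef_pos: [0.4499, 0.0753, 0.1412]
orientation: [-0.001, 1.0, 0.0, 0.0]
force: [0.8, -0.0, 1.6]
width: 0.047
```

Run:
```python
from h import *
go((.45,.075,.061))
cv2.imwrite("pics/a1.png",np.hstack([cv2.resize(manip.camera(n)[y-60:y+60,x-60:x+60,::-1],None,fx=3,fy=3) for n,x,y in(("top",280,295),("side",245,200))]))
```

```text
t 2.4 pos [0.4499 0.0753 0.1412] w 0.047 F [ 0.8 -0.   1.6] j [-0.01 -0.08  2.06  0.    1.16 -1.58]
(0.45, 0.075, 0.061) [-0.   -0.04  8.02] 0.002
```

View pics/a1.png

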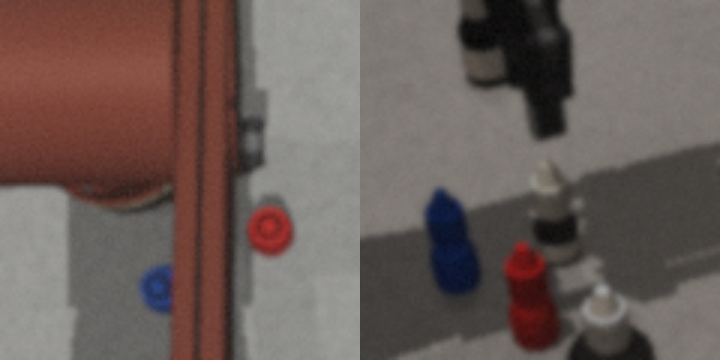

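The gripper (right crop, about 545,90) hangs over bottle_q's cap (550,180), with red and blue clear of it. Descending.

>>> {"method": "apply_moves", "body": {"plan": "0 0 3 0; 0 0 5.5 0; 0 0 7 0; 0 0 8 0; 0 0 8 0; 0 0 8 0"}}

```text
t: 3.1
eef_pos: [0.4529, 0.0759, 0.0644]
orientation: [-0.001, 1.0, 0.0, 0.004]
force: [0.3, -0.3, 0.3]
width: 0.047
```

>>> {"method": "apply_moves", "body": {"plan": "0 0 0 0; 0 0 0 0; 0 0 0 0; 0 0 0 0; 0 0 0 0; 0 0 0 0", "jaw": 1, "newtons": 30}}

```text
t: 3.7
eef_pos: [0.4543, 0.0759, 0.066]
orientation: [-0.001, 1.0, 0.0, 0.005]
force: [-1.2, -0.1, 7.2]
width: 0.0226
```

Run:
```python
from h import *
go((.45,.075,.16),(.6238,-.1535,.16),(.6238,-.1535,.076))
```

```text
t 3.7 pos [0.4543 0.0759 0.066 ] w 0.0226 F [-1.2 -0.1  7.2] j [-0.01  0.05  2.1   0.    0.99 -1.58]
(0.45, 0.075, 0.16) [ 0.34 -0.08 -9.41] 0.003
(0.6238, -0.1535, 0.16) [-16.98 -22.98  -9.25] 0.003
(0.6238, -0.1535, 0.076) [-16.89 -22.98  -0.85] 0.003
```

Run:
```python
from h import *
for n in("top","side"): cv2.imwrite(f"pics/b_{n}.png",manip.camera(n)[:,:,::-1])
a=cv2.imread("pics/b_side.png")
cv2.imwrite("pics/b.png",np.hstack([cv2.resize(cv2.imread("pics/b_top.png"),(400,300)),cv2.resize(a[120:300,130:370],(400,300))]))
s=manip.get_state();print(s['tau'],s['joint_vel'],s['eef_pos'])
```

```text
[-1.81469712e-01 -3.12684703e+01 -2.94580489e+01 -6.93992875e-02
 -3.36190704e-01  7.05454891e-03] [ 1.90988801e-04 -1.61880496e-03 -6.47043135e-04  1.13601800e-03
 -1.27066369e-05  2.42375094e-04] [0.45437267 0.07588065 0.06598391]
```

View pics/b.png

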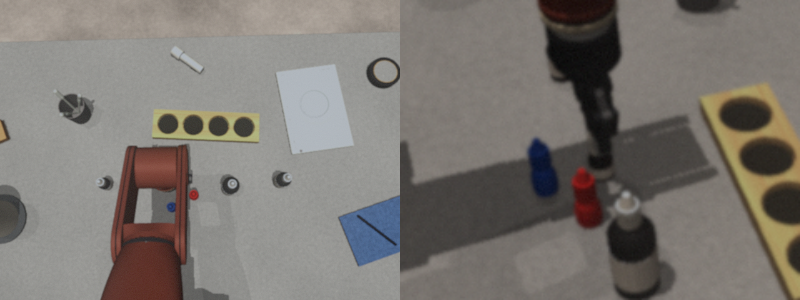

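>>> {"method": "apply_moves", "body": {"plan": "0 0 -1 0; 0 0 -2.5 0; 0 0 -5 0; 0 0 -7.5 0; 0 0 -9.4 0; 0 0 -9.4 0; 0 0 -9.4 0"}}

```text
t: 4.5
eef_pos: [0.4535, 0.0758, 0.1602]
orientation: [-0.001, 1.0, 0.0, 0.006]
force: [0.7, -0.3, -1.3]
width: 0.0226
```

Run:
```python
from h import *
cv2.imwrite("pics/c.png",cv2.resize(manip.camera("side")[100:300,130:370,::-1],None,fx=3,fy=3))
go((.6238,-.1535,.16),(.6238,-.1535,.085)); print(manip.get_state()['orientation'])
```

```text
t 4.55 pos [0.4529 0.0758 0.1593] w 0.0226 F [-0.2  0.2 -0.7] j [-0.01 -0.1   2.04  0.    1.19 -1.58]
(0.6238, -0.1535, 0.16) [-17.04 -22.97   0.07] 0.003
(0.6238, -0.1535, 0.085) [-16.97 -22.98   7.57] 0.003
[-1.27336604e-03  9.99988750e-01  2.19362881e-04  4.56409201e-03]
```

View pics/c.png

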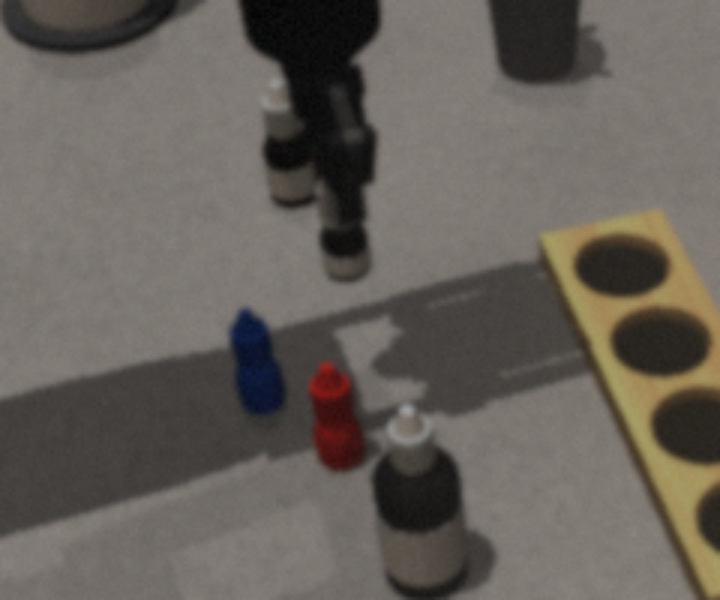

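>>> {"method": "apply_moves", "body": {"plan": "-1 -1.2 0 0; -3 -4 0 0; -5.5 -7.5 0 0; -8 -11 0 0; -10.5 -14.5 0 0; -13 -18 0 0; -15.5 -21 0 0; -17 -23 0 0; -17 -23 0 0; -17 -23 0 0"}}

```text
t: 5.55
eef_pos: [0.6226, -0.1544, 0.1586]
orientation: [-0.001, 1.0, 0.001, 0.003]
force: [-0.5, 0.7, -0.5]
width: 0.0228
```

Run:
```python
from h import *
go((.6238,-.1535,.16),(.6238,-.1535,.1))
im=manip.camera("side")[:,:,::-1]
for z in(.16,.095): print(proj("side",[.6238,-.1535,z]))
cv2.imwrite("pics/d.png",cv2.resize(im[150:320,270:470],None,fx=4,fy=3.5))
```

```text
t 5.55 pos [ 0.6226 -0.1544  0.1586] w 0.0228 F [-0.5  0.7 -0.5] j [-0.37  0.33  1.57  0.    1.24 -1.94]
(0.6238, -0.1535, 0.16) [-0.12  0.09 -0.14] 0.001
(0.6238, -0.1535, 0.1) [-0.09  0.08  5.86] 0.001
[385.87218094 218.6389761 ]
[383.00184148 245.86730678]
```

View pics/d.png

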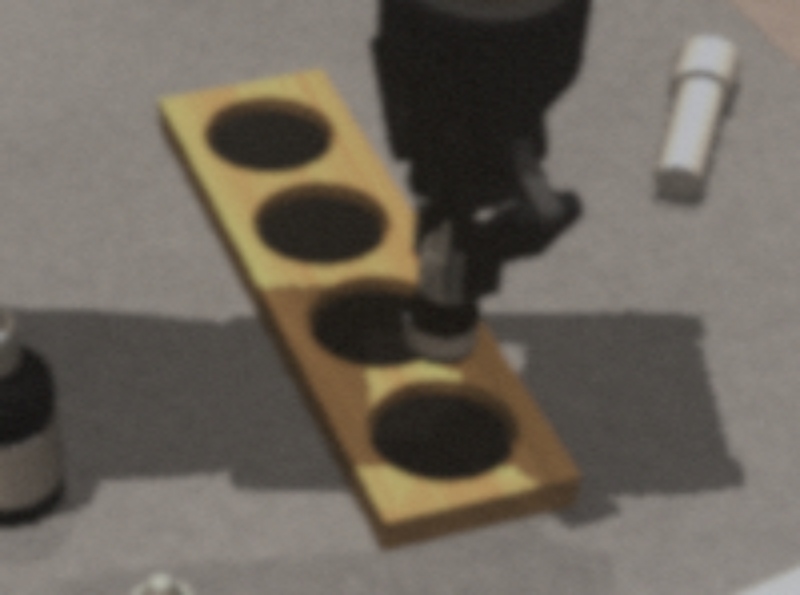

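The bottle hangs upright in the fingers. Its base centre is at about (380,248) px, 3 px left of where the TCP axis projects, so it sits about 3.5 mm toward -x in the pads. I'll offset for that.

>>> {"method": "apply_moves", "body": {"plan": "-0.5 0.1 1.5 0; -0.5 0.1 3 0; -0.5 0.1 4.5 0; -0.5 0.1 6 0; -0.5 0.1 7 0; -0.5 0.1 7.5 0; -0.5 0.1 7.5 0; -0.5 0.1 7.5 0"}}

```text
t: 6.4
eef_pos: [0.6283, -0.1527, 0.0845]
orientation: [-0.001, 1.0, 0.001, 0.004]
force: [-0.0, 0.3, -0.1]
width: 0.0232
```

Run:
```python
from h import *
go((.6275,-.1535,.080))
im=manip.camera("side")[:,:,::-1]
for z in(.014,.03): print((np.array(proj("side",[.6238,-.1535,z]))-[270,150])*[4,3.5])
cv2.imwrite("pics/e.png",cv2.resize(im[150:320,270:470],None,fx=4,fy=3.5))
```

```text
t 6.4 pos [ 0.6283 -0.1527  0.0845] w 0.0232 F [-0.   0.3 -0.1] j [-0.36  0.43  1.6   0.    1.11 -1.94]
(0.6275, -0.1535, 0.08) [ 0.08 -0.08  0.45] 0.002
[439.25859856 441.35465887]
[441.6532511  421.47823204]
```

View pics/e.png

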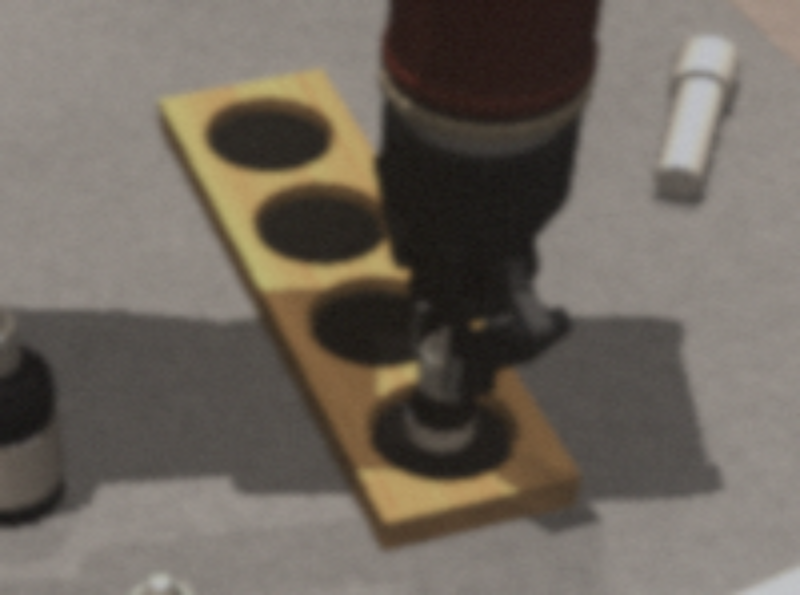

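>>> {"method": "apply_moves", "body": {"plan": "0 0 0.1 0; 0 0 0.2 0; 0 0 0.3 0; 0 0 0.3 0; 0 0 0.3 0"}}

```text
t: 6.95
eef_pos: [0.6285, -0.1527, 0.0819]
orientation: [-0.001, 1.0, 0.001, 0.004]
force: [-0.9, 0.4, -0.4]
width: 0.0228
```

>>> {"method": "apply_moves", "body": {"plan": "0 0 0.1 0; 0 0 0.2 0; 0 0 0.2 0; 0 0 0.2 0"}}

```text
t: 7.35
eef_pos: [0.6286, -0.1528, 0.08]
orientation: [-0.001, 1.0, 0.001, 0.004]
force: [-0.0, 0.9, 1.4]
width: 0.0228
```

>>> {"method": "apply_moves", "body": {"plan": "0 0 0.1 0; 0 0 0.1 0; 0 0 0.1 0"}}

```text
t: 7.65
eef_pos: [0.629, -0.1528, 0.0801]
orientation: [-0.001, 1.0, 0.0, 0.004]
force: [-1.2, 1.4, 5.2]
width: 0.0231
```

>>> {"method": "apply_moves", "body": {"plan": "0 0 0.1 0; 0 0 0.1 0; 0 0 0.1 0"}}

```text
t: 7.95
eef_pos: [0.6293, -0.1528, 0.0801]
orientation: [-0.001, 1.0, 0.0, 0.005]
force: [-2.5, 1.2, 6.5]
width: 0.0229
```

>>> {"method": "apply_moves", "body": {"plan": "0 0 0 0; 0 0 0 0; 0 0 0 0; 0 0 0 0; 0 0 0 0", "jaw": 0.45}}

```text
t: 8.45
eef_pos: [0.6292, -0.1528, 0.0799]
orientation: [-0.001, 1.0, 0.0, 0.004]
force: [0.1, -0.4, 1.4]
width: 0.047
```

>>> {"method": "apply_moves", "body": {"plan": "0 0 -1 0; 0 0 -2.5 0; 0 0 -5 0; 0 0 -8 0; 0 0 -11 0; 0 0 -11 0"}}

```text
t: 9.05
eef_pos: [0.6316, -0.1541, 0.1978]
orientation: [-0.001, 1.0, -0.002, 0.01]
force: [0.6, -0.5, 1.0]
width: 0.0469
```

Run:
```python
from h import *
im=manip.camera("side")[:,:,::-1]
cv2.imwrite("pics/f.png",cv2.resize(im[150:320,270:470],None,fx=4,fy=3.5))
go((.4545,.278,.16),(.4545,.278,.083))
```

```text
t 9.1 pos [ 0.6304 -0.1537  0.195 ] w 0.0471 F [ 1.5 -0.9 -0.8] j [-0.36  0.31  1.53  0.    1.29 -1.94]
(0.4545, 0.278, 0.16) [17.55 43.22  3.13] 0.002
(0.4545, 0.278, 0.083) [17.67 43.23 10.83] 0.002
```

View pics/f.png

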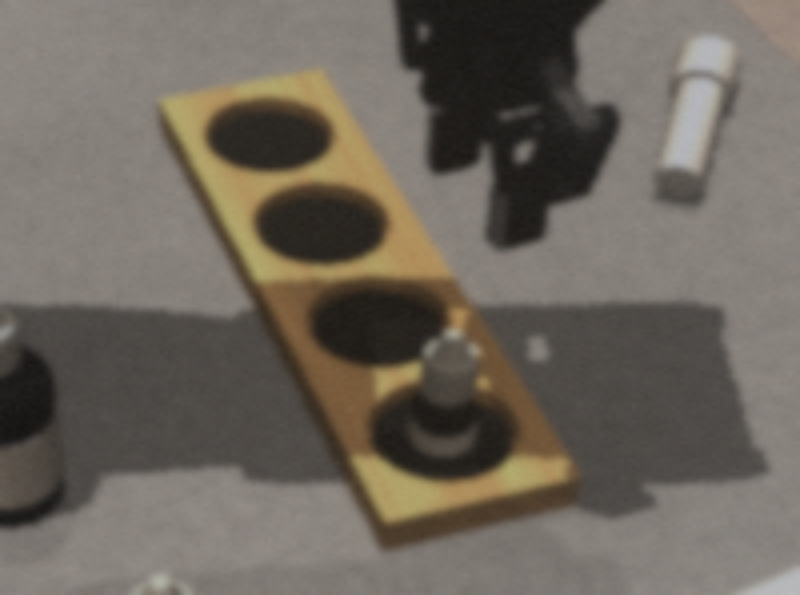

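bottle_q stands upright in the end recess at about (445,390) in the crop. Next is bottle_s.

>>> {"method": "apply_moves", "body": {"plan": "1.7 4.3 0 0; 3.5 8.6 0 0; 5.2 13 0 0; 7 17.3 0 0; 8.8 21.6 0 0; 10.5 26 0 0; 12.3 30.2 0 0; 14 34.6 0 0; 15.8 39 0 0; 17.5 43.2 0 0"}}

```text
t: 10.1
eef_pos: [0.4529, 0.2794, 0.1912]
orientation: [-0.001, 1.0, -0.001, 0.008]
force: [0.2, 0.7, -0.2]
width: 0.0469
```

>>> {"method": "apply_moves", "body": {"plan": "0 0 0 0"}}

```text
t: 10.2
eef_pos: [0.4502, 0.2835, 0.191]
orientation: [-0.004, 1.0, -0.0, 0.007]
force: [0.3, 0.0, 0.2]
width: 0.0468
```

Run:
```python
from h import *
go((.4545,.278,.16),(.4545,.278,.083))
```

```text
t 10.2 pos [0.4502 0.2835 0.191 ] w 0.0468 F [0.3 0.  0.2] j [ 0.42  0.04  1.84 -0.01  1.25 -1.16]
(0.4545, 0.278, 0.16) [-0.38 -0.55  3.1 ] 0.008
(0.4545, 0.278, 0.083) [-0.27 -0.54 10.8 ] 0.008
```

>>> {"method": "apply_moves", "body": {"plan": "-0.3 -0.5 2 0.008; -0.3 -0.5 4 0.008; -0.3 -0.5 4 0.008; -0.3 -0.5 4 0.008; -0.3 -0.5 4 0.008"}}

```text
t: 10.7
eef_pos: [0.4547, 0.2783, 0.1521]
orientation: [0.0, 1.0, -0.0, 0.008]
force: [0.5, 1.0, 0.4]
width: 0.0473
```

Run:
```python
from h import *
go((.4545,.278,.082))
cv2.imwrite("pics/g.png",np.hstack([cv2.resize(manip.camera(n)[y-60:y+60,x-60:x+60,::-1],None,fx=3,fy=3) for n,x,y in(("top",175,295),("side",225,130))]))
```

```text
t 10.7 pos [0.4547 0.2783 0.1521] w 0.0473 F [0.5 1.  0.4] j [ 0.41  0.09  1.87 -0.01  1.17 -1.16]
(0.4545, 0.278, 0.082) [ 0.13 -0.03  7.01] -0.001
```

View pics/g.png

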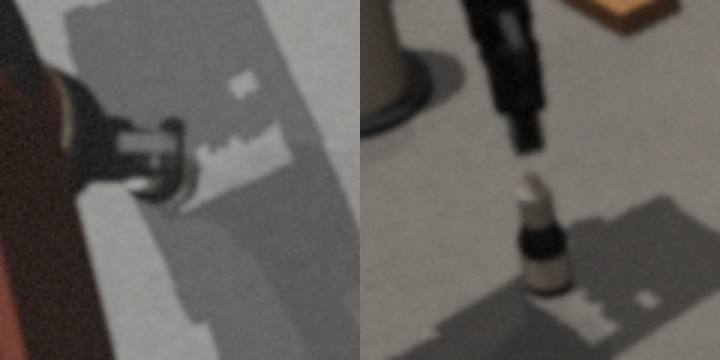

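The open fingers (right crop, 527,140) are directly above bottle_s's tip (530,180). Descending to grip.

>>> {"method": "apply_moves", "body": {"plan": "0.1 0 2 0; 0.1 0 4 0; 0.1 0 5.5 0; 0.1 0 6.5 0; 0.1 0 7 0; 0.1 0 7 0; 0.1 0 7 0; 0.1 0 7 0"}}

```text
t: 11.6
eef_pos: [0.4555, 0.2788, 0.0832]
orientation: [0.0, 1.0, 0.0, 0.009]
force: [0.1, -0.0, 0.1]
width: 0.0468
```

>>> {"method": "apply_moves", "body": {"plan": "0 0 0 0; 0 0 0 0; 0 0 0 0; 0 0 0 0; 0 0 0 0; 0 0 0 0", "jaw": 1}}

```text
t: 12.2
eef_pos: [0.4562, 0.279, 0.084]
orientation: [0.0, 1.0, 0.001, 0.01]
force: [-1.4, -1.2, 6.5]
width: 0.0227
```

>>> {"method": "apply_moves", "body": {"plan": "0 0 -1 0; 0 0 -2.5 0; 0 0 -5 0; 0 0 -7.5 0; 0 0 -9.5 0; 0 0 -9.5 0; 0 0 -9.5 0; 0 0 -9.5 0"}}

```text
t: 13.0
eef_pos: [0.4535, 0.2785, 0.1777]
orientation: [0.0, 1.0, 0.0, 0.009]
force: [-0.3, 0.1, -1.2]
width: 0.0227
```

Run:
```python
from h import *
cv2.imwrite("pics/h1.png",cv2.resize(manip.camera("side")[60:210,160:310,::-1],None,fx=4,fy=4))
go((.6293,-.0737,.18)); print(manip.get_state()['orientation'])
```

```text
t 13.05 pos [0.4534 0.2785 0.1774] w 0.0229 F [ 0.  -1.6 -0.6] j [ 0.41  0.05  1.85 -0.01  1.22 -1.16]
(0.6293, -0.0737, 0.18) [-1.762e+01 -3.521e+01  3.000e-02] -0.001
[3.38341146e-04 9.99964912e-01 1.08246633e-04 8.36955364e-03]
```

View pics/h1.png

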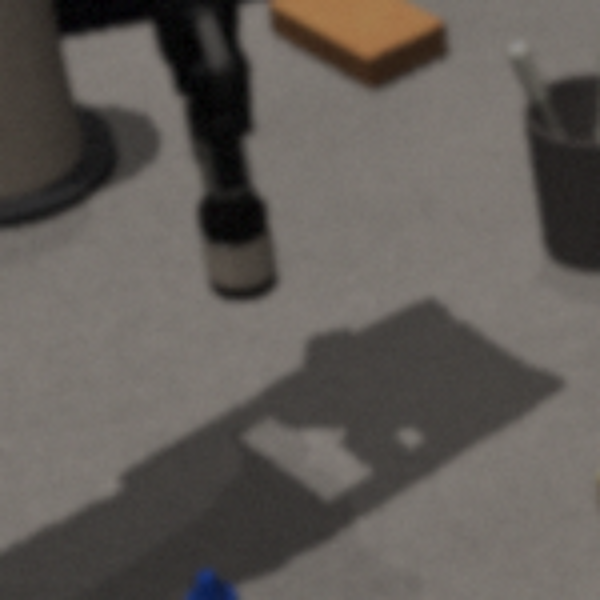

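>>> {"method": "apply_moves", "body": {"plan": "-1 -2 0 0; -3 -6 0 0; -5 -10 0 0; -7 -14 0 0; -9 -18 0 0; -11 -22 0 0; -13 -26 0 0; -15 -30 0 0; -16.7 -33.5 0 0; -17.7 -35.2 0 0"}}

```text
t: 14.05
eef_pos: [0.6303, -0.0769, 0.1785]
orientation: [0.002, 1.0, -0.0, 0.007]
force: [0.8, 0.5, -0.5]
width: 0.0228
```

>>> {"method": "apply_moves", "body": {"plan": "0 0 0 0; 0 0 0 0; 0 0 0 0"}}

```text
t: 14.35
eef_pos: [0.6293, -0.0758, 0.1774]
orientation: [0.001, 1.0, 0.0, 0.006]
force: [-0.0, 0.2, -1.0]
width: 0.0224
```

Run:
```python
from h import *
go((.631,-.0737,.17),(.631,-.0737,.102)); print(manip.get_state()['orientation'])
```

```text
t 14.35 pos [ 0.6293 -0.0758  0.1774] w 0.0224 F [-0.   0.2 -1. ] j [-0.25  0.29  1.58  0.    1.26 -1.82]
(0.631, -0.0737, 0.17) [-0.16  0.21  0.74] -0.003
(0.631, -0.0737, 0.102) [-0.07  0.2   7.54] -0.003
[1.36380723e-03 9.99979349e-01 4.49465599e-04 6.26418665e-03]
```

>>> {"method": "apply_moves", "body": {"plan": "-0.1 0.2 1.5 0; -0.1 0.2 3 0; -0.1 0.2 4.5 0; -0.1 0.2 6 0; -0.1 0.2 7 0; -0.1 0.2 7.3 0; -0.1 0.2 7.3 0; -0.1 0.2 7.3 0"}}

```text
t: 15.15
eef_pos: [0.6318, -0.0739, 0.1051]
orientation: [0.001, 1.0, 0.0, 0.007]
force: [-0.1, 0.8, 0.5]
width: 0.0228
```

Run:
```python
from h import *
go((.631,-.0737,.098))
im=manip.camera("side")[:,:,::-1]
for z in(.014,.03): print((np.array(proj("side",[.6293,-.0737,z]))-[270,150])*[4,3.5])
cv2.imwrite("pics/i.png",cv2.resize(im[150:320,270:470],None,fx=4,fy=3.5))
```

```text
t 15.15 pos [ 0.6318 -0.0739  0.1051] w 0.0228 F [-0.1  0.8  0.5] j [-0.24  0.37  1.62  0.    1.13 -1.81]
(0.631, -0.0737, 0.098) [0.09 0.02 0.71] -0.003
[375.90022241 332.52362112]
[377.44352079 312.44757516]
```

View pics/i.png

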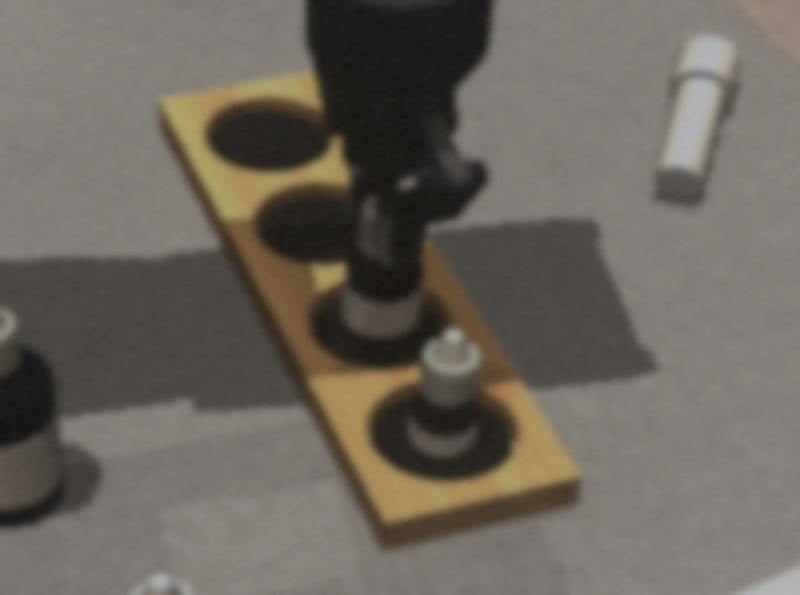

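bottle_s is centred over recess 2: bottle axis at about 381, recess spanning about 312–448 in the crop.

>>> {"method": "apply_moves", "body": {"plan": "0.1 0 0.2 0; 0.1 0 0.4 0; 0.1 0 0.5 0; 0.1 0 0.6 0; 0.1 0 0.6 0; 0.1 0 0.6 0"}}

```text
t: 15.8
eef_pos: [0.631, -0.0739, 0.0993]
orientation: [0.001, 1.0, 0.0, 0.007]
force: [0.5, 0.5, -0.7]
width: 0.0224
```

>>> {"method": "apply_moves", "body": {"plan": "0 0 0.1 0; 0 0 0.2 0; 0 0 0.2 0"}}

```text
t: 16.1
eef_pos: [0.6315, -0.0741, 0.098]
orientation: [0.001, 1.0, 0.0, 0.007]
force: [-1.3, -0.2, 3.8]
width: 0.0231
```

>>> {"method": "apply_moves", "body": {"plan": "0 0 0.1 0; 0 0 0.1 0; 0 0 0.1 0"}}

```text
t: 16.4
eef_pos: [0.6319, -0.0741, 0.0981]
orientation: [0.001, 1.0, 0.0, 0.008]
force: [-2.0, 0.4, 5.7]
width: 0.023
```

>>> {"method": "apply_moves", "body": {"plan": "0 0 0 0; 0 0 0 0; 0 0 0 0; 0 0 0 0; 0 0 0 0", "jaw": 0.45}}

```text
t: 16.9
eef_pos: [0.6317, -0.0741, 0.0978]
orientation: [0.001, 1.0, 0.0, 0.008]
force: [0.0, -0.7, 0.2]
width: 0.0467
```

>>> {"method": "apply_moves", "body": {"plan": "0 0 -1 0; 0 0 -2.5 0; 0 0 -5 0; 0 0 -8 0; 0 0 -11 0; 0 0 -11 0; 0 0 -11 0; 0 0 -11 0"}}

```text
t: 17.7
eef_pos: [0.6296, -0.074, 0.2075]
orientation: [0.001, 1.0, 0.0, 0.007]
force: [0.3, -0.2, -0.7]
width: 0.047
```

Run:
```python
from h import *
im=manip.camera("side")[:,:,::-1]
cv2.imwrite("pics/j.png",cv2.resize(im[150:320,270:470],None,fx=4,fy=3.5))
go((.452,-.2573,.19));print(manip.get_state()['orientation'])
```

```text
t 17.75 pos [ 0.6293 -0.0739  0.2068] w 0.047 F [-0.5  0.1  0.6] j [-0.24  0.26  1.56  0.    1.31 -1.81]
(0.452, -0.2573, 0.19) [ 17.7  -18.39   1.43] -0.003
[1.35050430e-03 9.99975885e-01 3.39375169e-04 6.80364951e-03]
```

View pics/j.png

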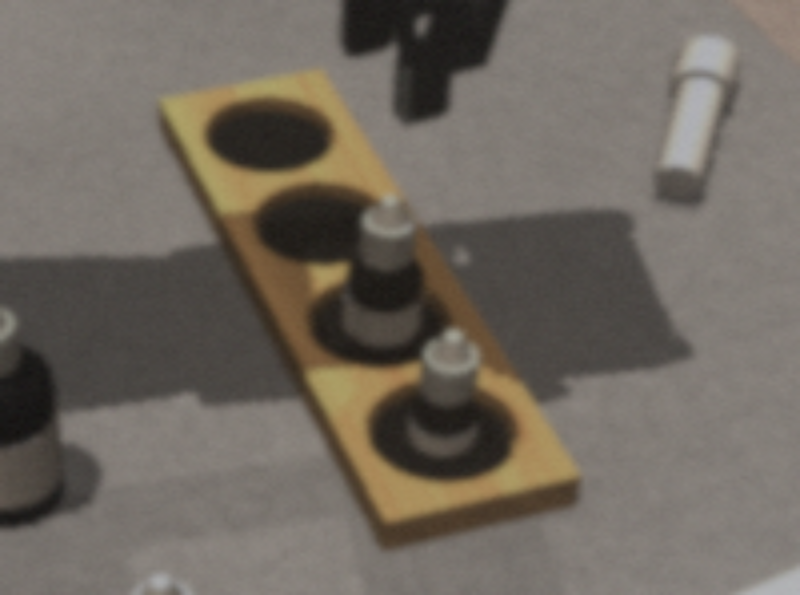

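Both bottles stand upright and centred. Next is bottle_p.

>>> {"method": "apply_moves", "body": {"plan": "3 -3.1 0 0; 6 -6.2 0 0; 9 -9.3 0 0; 12 -12.4 0 0; 15 -15.5 0 0; 17.7 -18.4 0 0; 17.7 -18.4 0 0; 17.7 -18.4 0 0; 17.7 -18.4 0 0"}}

```text
t: 18.65
eef_pos: [0.4521, -0.2567, 0.2037]
orientation: [0.001, 1.0, 0.001, 0.007]
force: [0.6, -0.2, -0.2]
width: 0.047
```

Run:
```python
from h import *
go((.4523,-.2573,.17),(.4523,-.2573,.103));print(manip.get_state()['orientation'])
cv2.imwrite("pics/k.png",np.hstack([cv2.resize(manip.camera(n)[y-60:y+60,x-60:x+60,::-1],None,fx=3,fy=3) for n,x,y in(("top",455,286),("side",310,325))]))
```

```text
t 18.65 pos [ 0.4521 -0.2567  0.2037] w 0.047 F [ 0.6 -0.2 -0.2] j [-0.67 -0.    1.86  0.01  1.28 -2.25]
(0.4523, -0.2573, 0.17) [ 0.03 -0.07  3.37] -0.002
(0.4523, -0.2573, 0.103) [ 0.11 -0.08 10.07] -0.002
[1.15474978e-03 9.99977623e-01 8.22219682e-04 6.53784433e-03]
```

View pics/k.png

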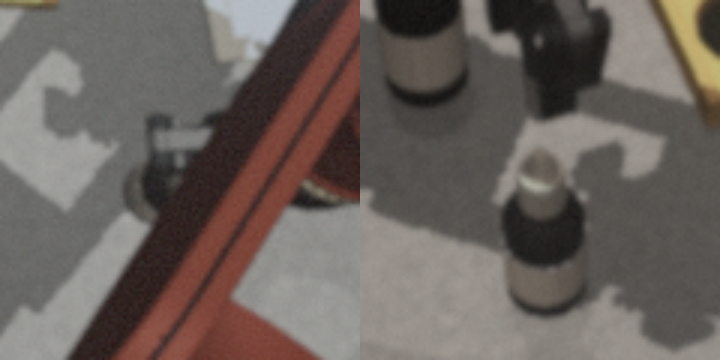

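The fingers are right above bottle_p's cap (right crop, 541,180).

>>> {"method": "apply_moves", "body": {"plan": "0.1 -0.1 2 0; 0.1 -0.1 4 0; 0.1 -0.1 6 0; 0.1 -0.1 8 0; 0.1 -0.1 9.3 0; 0.1 -0.1 10 0; 0.1 -0.1 10 0; 0.1 -0.1 10 0; 0.1 -0.1 10 0"}}

```text
t: 19.65
eef_pos: [0.4535, -0.2578, 0.1051]
orientation: [0.0, 1.0, 0.0, 0.007]
force: [0.2, -0.0, 0.5]
width: 0.0467
```

>>> {"method": "apply_moves", "body": {"plan": "0 0 0 0; 0 0 0 0; 0 0 0 0; 0 0 0 0; 0 0 0 0; 0 0 0 0", "jaw": 1, "newtons": 40}}

```text
t: 20.25
eef_pos: [0.4542, -0.2582, 0.1062]
orientation: [0.001, 1.0, -0.0, 0.008]
force: [-0.8, 1.5, 5.7]
width: 0.0225
```

>>> {"method": "apply_moves", "body": {"plan": "0 0 -1 0; 0 0 -2.5 0; 0 0 -5 0; 0 0 -8 0; 0 0 -11 0; 0 0 -13 0; 0 0 -13 0; 0 0 -13 0; 0 0 -13 0"}}

```text
t: 21.15
eef_pos: [0.4513, -0.2575, 0.2346]
orientation: [0.001, 1.0, 0.0, 0.007]
force: [0.7, 0.5, -2.0]
width: 0.0224
```

Run:
```python
from h import *
cv2.imwrite("pics/l.png",cv2.resize(manip.camera("side")[200:400,230:430,::-1],None,fx=3,fy=3))
go((.6347,.0061,.235)); print(manip.get_state()['orientation'])
```

```text
t 21.2 pos [ 0.4512 -0.2574  0.2344] w 0.0221 F [ 0.7 -0.  -2. ] j [-0.68 -0.03  1.83  0.01  1.34 -2.25]
(0.6347, 0.0061, 0.235) [-18.32  26.37   0.22] -0.001
[5.45252841e-04 9.99975211e-01 5.04245405e-04 7.00186216e-03]
```

View pics/l.png

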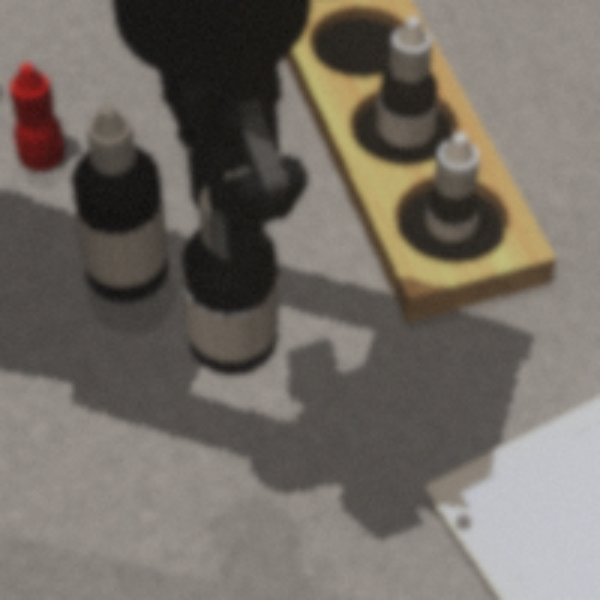

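>>> {"method": "apply_moves", "body": {"plan": "-1 1.4 0 0; -3 4.3 0 0; -5.2 7.5 0 0; -7.5 10.8 0 0; -9.8 14.1 0 0; -12.1 17.4 0 0; -14.4 20.7 0 0; -16.5 23.8 0 0; -17.8 25.6 0 0; -18.4 26.4 0 0"}}

```text
t: 22.2
eef_pos: [0.6355, 0.0085, 0.2352]
orientation: [-0.001, 1.0, 0.001, 0.006]
force: [-1.3, -0.2, -1.1]
width: 0.0223
```

>>> {"method": "apply_moves", "body": {"plan": "0 0 0 0; 0 0 0 0; 0 0 0 0"}}

```text
t: 22.5
eef_pos: [0.6348, 0.0074, 0.2347]
orientation: [-0.0, 1.0, 0.001, 0.005]
force: [0.1, -0.4, -0.8]
width: 0.0226
```

Run:
```python
from h import *
go((.6365,.0061,.127)); print(manip.get_state()['orientation'])
```

```text
t 22.5 pos [0.6348 0.0074 0.2347] w 0.0226 F [ 0.1 -0.4 -0.8] j [-0.11  0.25  1.52  0.    1.36 -1.69]
(0.6365, 0.0061, 0.127) [-0.06 -0.14 10.77] 0.0
[-2.58473398e-05  9.99987486e-01  7.27753075e-04  4.94960037e-03]
```

>>> {"method": "apply_moves", "body": {"plan": "-0.1 -0.1 2 0; -0.1 -0.1 4 0; -0.1 -0.1 6 0; -0.1 -0.1 8 0; -0.1 -0.1 9.5 0; -0.1 -0.1 10.5 0; -0.1 -0.1 10.8 0; -0.1 -0.1 10.8 0; -0.1 -0.1 10.8 0"}}

```text
t: 23.4
eef_pos: [0.6376, 0.0064, 0.1278]
orientation: [-0.0, 1.0, 0.001, 0.006]
force: [0.5, 0.8, -0.9]
width: 0.0228
```

Run:
```python
from h import *
go((.6365,.0061,.120))
im=manip.camera("side")[:,:,::-1]
for z in(.014,.03): print((np.array(proj("side",[.6347,.0061,z]))-[270,150])*[4,3.5])
cv2.imwrite("pics/m.png",cv2.resize(im[150:320,270:470],None,fx=4,fy=3.5))
```

```text
t 23.4 pos [0.6376 0.0064 0.1278] w 0.0228 F [ 0.5  0.8 -0.9] j [-0.11  0.35  1.61  0.    1.17 -1.69]
(0.6365, 0.0061, 0.12) [ 0.12 -0.03  0.78] 0.0
[318.62721301 234.50642172]
[319.47050185 214.36783298]
```

View pics/m.png

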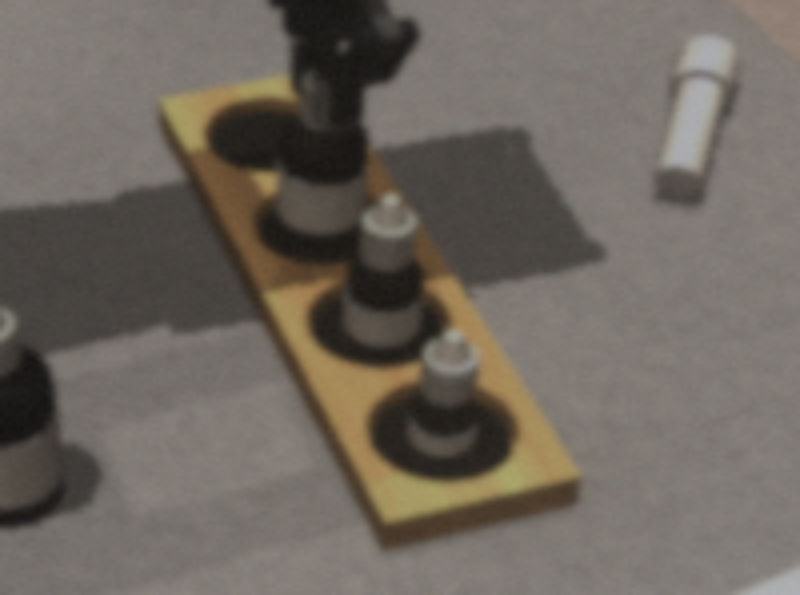

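bottle_p is over recess 3 with its axis at about 319, against an expected 319. Lowering it.

>>> {"method": "apply_moves", "body": {"plan": "0.1 0 0.2 0; 0.1 0 0.4 0; 0.1 0 0.5 0; 0.1 0 0.6 0; 0.1 0 0.6 0; 0.1 0 0.6 0"}}

```text
t: 24.05
eef_pos: [0.6367, 0.0065, 0.1219]
orientation: [-0.0, 1.0, 0.001, 0.006]
force: [-0.1, -0.4, -1.1]
width: 0.0222
```

>>> {"method": "apply_moves", "body": {"plan": "0 0 0.1 0; 0 0 0.2 0; 0 0 0.2 0"}}

```text
t: 24.35
eef_pos: [0.6371, 0.0065, 0.1203]
orientation: [-0.0, 1.0, 0.001, 0.006]
force: [-0.7, -0.4, 2.6]
width: 0.0225
```

>>> {"method": "apply_moves", "body": {"plan": "0 0 0.1 0; 0 0 0.2 0; 0 0 0.2 0"}}

```text
t: 24.65
eef_pos: [0.6381, 0.0065, 0.1203]
orientation: [-0.0, 1.0, 0.001, 0.007]
force: [-2.4, -0.2, 8.9]
width: 0.0223
```

>>> {"method": "apply_moves", "body": {"plan": "0 0 0 0; 0 0 0 0; 0 0 0 0; 0 0 0 0; 0 0 0 0", "jaw": 0.45}}

```text
t: 25.15
eef_pos: [0.6379, 0.0065, 0.12]
orientation: [-0.0, 1.0, 0.001, 0.007]
force: [-1.4, 0.6, 0.1]
width: 0.047
```

>>> {"method": "apply_moves", "body": {"plan": "0 0 -1 0; 0 0 -2.5 0; 0 0 -5 0; 0 0 -8 0; 0 0 -11 0; 0 0 -11 0; 0 0 -11 0; 0 0 -11 0"}}

```text
t: 25.95
eef_pos: [0.6359, 0.0064, 0.2296]
orientation: [-0.0, 1.0, 0.001, 0.007]
force: [0.2, 0.7, -1.2]
width: 0.0471
```

Run:
```python
from h import *
im=manip.camera("side")[:,:,::-1]
cv2.imwrite("pics/n.png",cv2.resize(im[150:320,270:470],None,fx=4,fy=3.5))
go((.4368,-.1,.22));print(manip.get_state()['orientation'])
```

```text
t 26.0 pos [0.6356 0.0064 0.229 ] w 0.0469 F [-0.5 -1.4 -0.4] j [-0.12  0.25  1.53  0.    1.35 -1.69]
(0.4368, -0.1, 0.22) [ 19.9  -10.64   0.63] 0.0
[-9.18109641e-05  9.99980321e-01  6.45053693e-04  6.23963552e-03]
```

View pics/n.png

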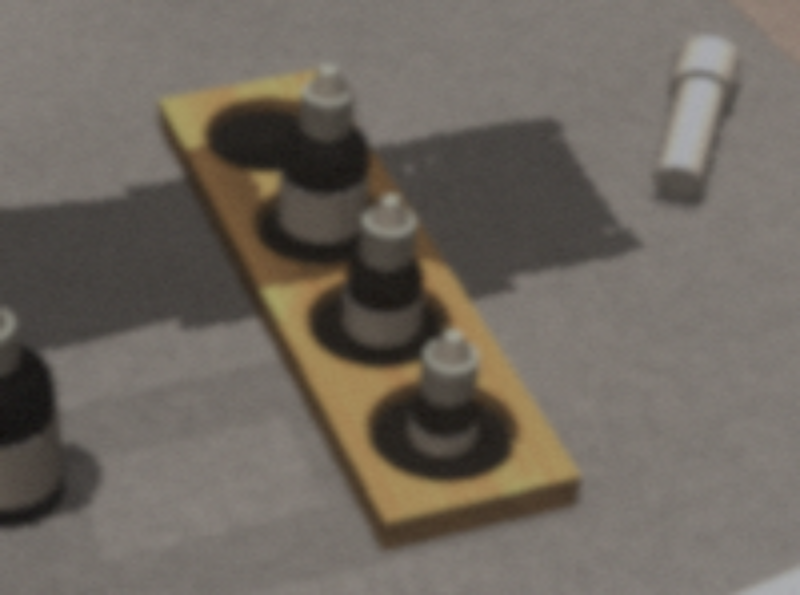

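Three bottles are standing. Last is bottle_r, the tallest.

>>> {"method": "apply_moves", "body": {"plan": "3.5 -1.9 0 0; 7 -3.7 0 0; 10.5 -5.6 0 0; 14 -7.5 0 0; 17 -9.1 0 0; 19.9 -10.6 0 0; 19.9 -10.6 0 0; 19.9 -10.6 0 0; 19.9 -10.6 0 0"}}

```text
t: 26.9
eef_pos: [0.4371, -0.0993, 0.2261]
orientation: [-0.0, 1.0, 0.001, 0.006]
force: [-0.4, 0.5, 1.2]
width: 0.0468
```

Run:
```python
from h import *
go((.4368,-.1,.123));print(manip.get_state()['orientation'])
cv2.imwrite("pics/o.png",np.hstack([cv2.resize(manip.camera(n)[y-60:y+60,x-60:x+60,::-1],None,fx=3,fy=3) for n,x,y in(("top",370,295),("side",268,245))]))
```

```text
t 26.9 pos [ 0.4371 -0.0993  0.2261] w 0.0468 F [-0.4  0.5  1.2] j [-0.4  -0.21  2.    0.01  1.34 -1.98]
(0.4368, -0.1, 0.123) [ 0.16 -0.08 10.31] 0.0
[-1.23067335e-04  9.99980545e-01  8.69904072e-04  6.17558010e-03]
```

View pics/o.png

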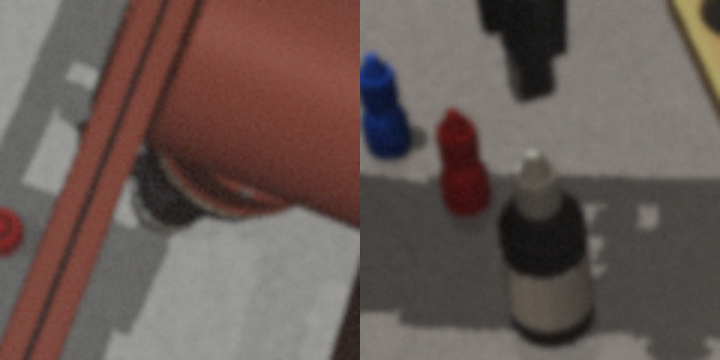

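The fingers are above bottle_r's cap (right crop, 535,180), with red clear at (463,165).

>>> {"method": "apply_moves", "body": {"plan": "0.2 -0.1 2 0; 0.2 -0.1 4 0; 0.2 -0.1 6 0; 0.2 -0.1 8 0; 0.2 -0.1 9.5 0; 0.2 -0.1 10.2 0; 0.2 -0.1 10.2 0; 0.2 -0.1 10.2 0; 0.2 -0.1 10.2 0"}}

```text
t: 27.9
eef_pos: [0.4373, -0.1002, 0.1251]
orientation: [-0.001, 1.0, 0.001, 0.007]
force: [1.0, 0.1, -1.4]
width: 0.0471
```

>>> {"method": "apply_moves", "body": {"plan": "0 0 0 0; 0 0 0 0; 0 0 0 0; 0 0 0 0; 0 0 0 0; 0 0 0 0", "jaw": 1, "newtons": 50}}

```text
t: 28.5
eef_pos: [0.4381, -0.1004, 0.1262]
orientation: [-0.001, 1.0, 0.0, 0.008]
force: [-0.5, 1.9, 5.9]
width: 0.0223
```

>>> {"method": "apply_moves", "body": {"plan": "0 0 -1 0; 0 0 -2.5 0; 0 0 -5 0; 0 0 -8 0; 0 0 -11 0; 0 0 -13 0; 0 0 -13 0; 0 0 -13 0; 0 0 -13 0"}}

```text
t: 29.4
eef_pos: [0.4351, -0.1001, 0.2544]
orientation: [-0.001, 1.0, 0.001, 0.006]
force: [-0.4, -0.4, -2.3]
width: 0.0222
```

Run:
```python
from h import *
cv2.imwrite("pics/p.png",cv2.resize(manip.camera("side")[100:300,180:380,::-1],None,fx=3,fy=3))
go((.4368,.12,.26),(.6402,.0859,.26)); print(manip.get_state()['orientation'])
```

```text
t 29.45 pos [ 0.4351 -0.1001  0.2543] w 0.022 F [ 0.6  0.  -1.7] j [-0.41 -0.23  1.97  0.01  1.39 -1.98]
(0.4368, 0.12, 0.26) [-0.2  22.01 -0.53] 0.001
(0.6402, 0.0859, 0.26) [-20.54  18.58  -0.28] 0.001
[-5.96546957e-04  9.99979441e-01  8.76105897e-04  6.32413183e-03]
```

View pics/p.png

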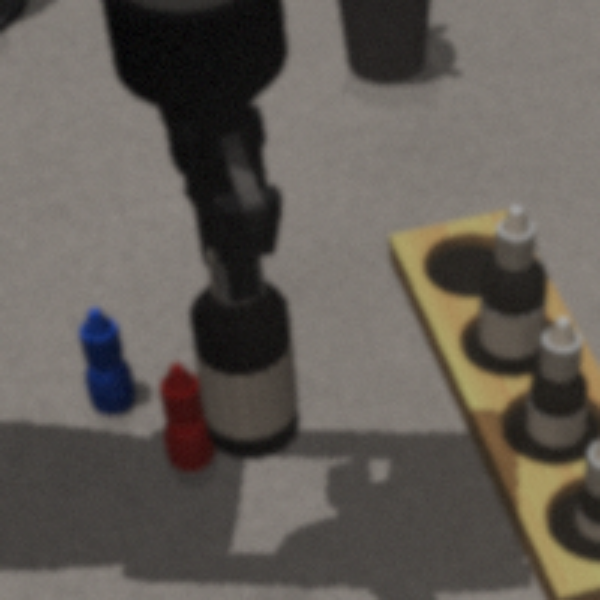

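>>> {"method": "apply_moves", "body": {"plan": "-0.5 1.5 -0.2 0; -1.5 4.5 -0.4 0; -3 8 -0.4 0; -4.5 11.5 -0.4 0; -6.5 15 -0.4 0; -9.5 17.5 -0.4 0; -13 18.6 -0.4 0; -16.5 18.6 -0.4 0; -19.5 18.6 -0.4 0; -20.7 18.6 -0.4 0"}}

```text
t: 30.45
eef_pos: [0.6432, 0.0862, 0.2586]
orientation: [-0.001, 1.0, 0.001, 0.005]
force: [-0.9, 0.6, -1.4]
width: 0.0222
```

>>> {"method": "apply_moves", "body": {"plan": "0 0 0 0; 0 0 0 0; 0 0 0 0"}}

```text
t: 30.75
eef_pos: [0.642, 0.0862, 0.2575]
orientation: [-0.001, 1.0, 0.001, 0.004]
force: [-0.2, -0.0, -1.2]
width: 0.0218
```

Run:
```python
from h import *
go((.6417,.0859,.147)); print(manip.get_state()['orientation'])
```

```text
t 30.75 pos [0.642  0.0862 0.2575] w 0.0218 F [-0.2 -0.  -1.2] j [ 0.01  0.26  1.46  0.    1.41 -1.56]
(0.6417, 0.0859, 0.147) [ 0.11 -0.05 11.04] 0.001
[-7.11099694e-04  9.99992199e-01  8.02708541e-04  3.80167757e-03]
```

>>> {"method": "apply_moves", "body": {"plan": "0.1 0 2 0; 0.1 0 4 0; 0.1 0 6 0; 0.1 0 8 0; 0.1 0 9.5 0; 0.1 0 10.5 0; 0.1 0 11 0; 0.1 0 11 0; 0.1 0 11 0"}}

```text
t: 31.65
eef_pos: [0.6424, 0.0864, 0.1484]
orientation: [-0.001, 1.0, 0.001, 0.005]
force: [0.7, 0.3, -1.0]
width: 0.0221
```

Run:
```python
from h import *
go((.6417,.0859,.140))
im=manip.camera("side")[:,:,::-1]
for z in(.014,.03): print((np.array(proj("side",[.6402,.0859,z]))-[270,120])*[4,3])
cv2.imwrite("pics/r.png",cv2.resize(im[120:320,270:470],None,fx=4,fy=3))
```

```text
t 31.65 pos [0.6424 0.0864 0.1484] w 0.0221 F [ 0.7  0.3 -1. ] j [ 0.01  0.35  1.56  0.    1.22 -1.56]
(0.6417, 0.0859, 0.14) [ 0.08 -0.05  0.84] 0.001
[266.92655116 214.87104877]
[267.19418628 197.64291907]
```

View pics/r.png

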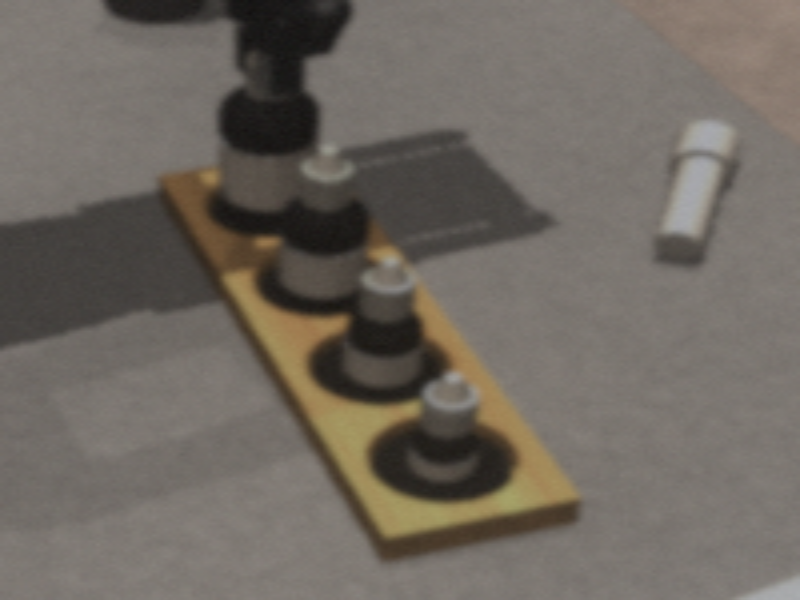

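bottle_r's axis is at about 268, against an expected 267. Lowering it.

>>> {"method": "apply_moves", "body": {"plan": "0.1 0 0.2 0; 0.1 0 0.4 0; 0.1 0 0.6 0; 0.1 0 0.7 0; 0.1 0 0.7 0; 0.1 0 0.7 0"}}

```text
t: 32.3
eef_pos: [0.6416, 0.0864, 0.1415]
orientation: [-0.001, 1.0, 0.001, 0.005]
force: [0.4, 0.5, -1.8]
width: 0.0222
```

>>> {"method": "apply_moves", "body": {"plan": "0 0 0.1 0; 0 0 0.2 0; 0 0 0.2 0"}}

```text
t: 32.6
eef_pos: [0.6421, 0.0865, 0.1404]
orientation: [-0.001, 1.0, 0.001, 0.005]
force: [-0.6, 1.0, 3.1]
width: 0.0219
```

>>> {"method": "apply_moves", "body": {"plan": "0 0 0.1 0; 0 0 0.1 0; 0 0 0.1 0"}}

```text
t: 32.9
eef_pos: [0.6426, 0.0866, 0.1404]
orientation: [-0.001, 1.0, 0.001, 0.006]
force: [-1.1, 0.6, 4.8]
width: 0.022
```

>>> {"method": "apply_moves", "body": {"plan": "0 0 0 0; 0 0 0 0; 0 0 0 0; 0 0 0 0; 0 0 0 0", "jaw": 0.45}}

```text
t: 33.4
eef_pos: [0.6425, 0.0865, 0.1402]
orientation: [-0.001, 1.0, 0.001, 0.006]
force: [-0.2, -0.1, 0.5]
width: 0.0469
```

>>> {"method": "apply_moves", "body": {"plan": "0 0 -1 0; 0 0 -2.5 0; 0 0 -5 0; 0 0 -8 0; 0 0 -11 0; 0 0 -11 0; 0 0 -11 0; 0 0 -11 0"}}

```text
t: 34.2
eef_pos: [0.6408, 0.0864, 0.2498]
orientation: [-0.001, 1.0, 0.001, 0.005]
force: [0.5, 1.0, -0.2]
width: 0.047
```

>>> {"method": "apply_moves", "body": {"plan": "3 3 0 0; 6 6 0 0; 9 9 0 0; 12 12 0 0; 15 15 0 0; 18 18 0 0; 18 20 0 0; 18 22 0 0; 18 22 0 0; 18 22 0 0"}}

```text
t: 35.2
eef_pos: [0.4599, 0.3057, 0.2471]
orientation: [-0.001, 1.0, 0.0, 0.004]
force: [-0.1, 0.2, -0.2]
width: 0.0468
```

Run:
```python
from h import *
a=manip.camera("side")[:,:,::-1];b=manip.camera("top")[:,:,::-1]
cv2.imwrite("pics/z.png",np.hstack([cv2.resize(a[100:340,270:470],(500,600)),cv2.resize(b[140:260,230:430][:, :],(300,180)) if 0 else cv2.resize(b[150:250,240:420],(300,600))])[:, :])
cv2.imwrite("pics/zt.png",cv2.resize(b[140:260,230:430],None,fx=4,fy=4)); cv2.imwrite("pics/zf.png",b)
cv2.imwrite("pics/zs.png",cv2.resize(a[120:320,270:470],None,fx=4,fy=3))
print("dish",[d["point"] for d in manip.boxes_of("dish","top")])
for k,x,y,h in(("q",.6238,-.1535,66),("s",.6293,-.0737,86),("p",.6347,.0061,106),("r",.6402,.0859,126)):
    print(k,(proj("top",[x,y,.014+h/1000])-[230,140])*4,(proj("side",[x,y,.014+h/1000])-[270,120])*[4,3])
go((.4,.2,.25))
```

```text
dish [[0.7021, -0.386, 0.0231]]
q [654.62385244 221.25617332] [449.52418582 395.26869356]
s [485.69420876 202.24610311] [384.63281035 277.65040599]
p [310.60290315 182.75567792] [324.57804143 169.19539867]
r [128.99303637 162.32263134] [269.19576422  68.79793025]
t 35.35 pos [0.4605 0.3051 0.2477] w 0.0469 F [-0.   0.7 -0.5] j [ 0.44  0.04  1.73 -0.    1.36 -1.13]
(0.4, 0.2, 0.25) [  6.05 -10.5   -0.3 ] 0.001
```

View pics/zt.png

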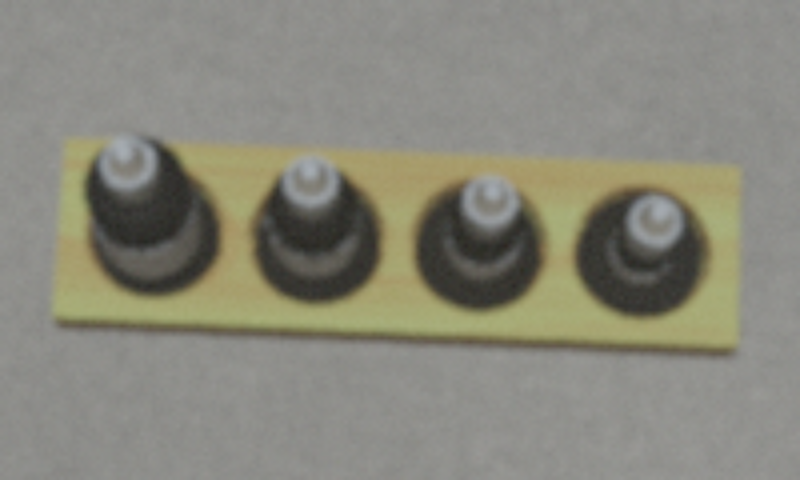

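View pics/zs.png

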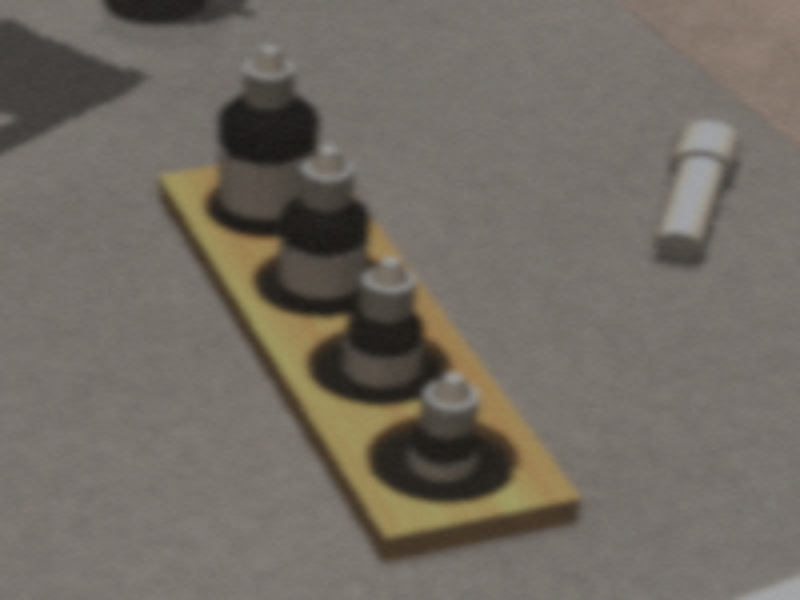

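View pics/zf.png

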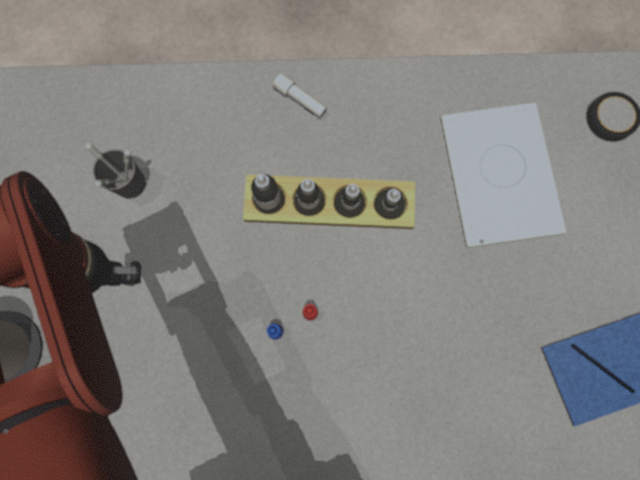

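The caps lie within about 2 px of the projected targets in the enlarged crops, so within 1–2 mm. All four are upright, and the dish ring is still at (503,166). Handing in.

```bash
python3 -c "
from station import manip
print(manip.sign_off())"
```

```text
the job is handed in; nothing more can be done
None
```

All four ink bottles stand upright in the rack, in height order. bottle_q, the shortest, is at the light-pad end, followed by bottle_s, bottle_p and bottle_r. I gripped each by its cap and lowered it until the wrist felt contact (about 5–9 N) before letting go. The job was handed in at about 35 s with the arm clear of everything.

- **Final pictures:** both cameras show all four upright, with the caps within about 1–2 mm of my estimate of the recess centres. The dish, at (0.702, −0.386), is within 2 mm of where the network first found it. The blue and red look-alikes were not touched.
- **Readings that disagreed:**
  - The side camera put bottle_s about 5 mm away from the top camera, but re-measuring its tip resolved that.
  - The tool settled 2–4 mm high and forward with up to 1° of tilt, so the bottles sat off-centre in the pads. I corrected for this when placing them.
  - The grip width read 22–23 mm on the 24 mm caps.
- **Limit on the check:** the recess centres come from the cameras, which are good to about 2 mm, so the true centring is no better known than that.

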